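# Hang the settling caddy level

## Robot

A 6-joint arm with a two-finger parallel gripper is mounted at the origin on a cart in front of the work surface, level with it; the furniture and walls round the work are solid. World frame = base frame: x ahead of the robot, y to its left, z up, the work surface at z = 0. Lengths are in m, angles in rad, forces in N, time in s.
With the tool pointing down it reaches from about 0.4 to 0.825 m from the base axis. Payload 7 kg.
Tool frame: the origin (TCP) lies between the finger pads; the fingertips stand 11 mm ahead of it and the grasp point (between the pads) lies 8 mm behind it (env.tip_reach is the distance from the TCP to the fingertips, in m); z points along the fingers, y is the line along which they close (so a half turn about z gives the same grasp; the last joint's range is limited). The gripper opens to 88 mm and grips with 3 to 60 N. Pads are 19 mm wide; open, the fingers measure 130 mm over their backs; the gripper's body (78 mm by 193 mm) begins 47 mm behind the grasp point.
Start: joints at [1.412, 0.359, 0.012, 0, -1.224, -0.288], TCP at [0.292, 0.609, 0.238] pointing down, gripper open.
Joint ranges: [-3.07, 3.07], [-1.43, 2.12], [-1.02, 1.25], [-3.03, 1.67], [-3.05, -0], [-3.03, 3.03]. Speed limits (rad/s): [2.39, 2.39, 3.01, 3.14, 3.14, 3.14].

## Interface

Orientations are given as [roll, pitch, yaw] about the fixed x, y, z axes, in that order (R = Rz(yaw) Ry(pitch) Rx(roll)).
In Python, from workcell import observe, viewer, env gives the robot as it stands.
- The arm moves only by the shell command python3 -m creep 'ROWS' [FORCE]. ROWS is text: rows parted by semicolons, each of 7 numbers parted by spaces: the turn, a rotation vector about the tool's x, y, z in rad, then the shift along the tool's x, y, z in cm, then the opening, from -1 (shut) to 1 (fully open). A call has 1 to 12 rows; each row shifts and turns the commanded pose from where the row before left it, along the tool's axes as they then stand; what a row does not reach is not made up. A row lasts 1/12 s, in which the tool goes at most 41.7 mm and 7.16 degrees, less where a joint would pass 70% of its speed; a pose out of reach is approached as far as the arm can. A call with a gripper value outside its range is refused whole. The fingers move at their own pace and stop on an object; FORCE is the grip in N (left out, the last holds). Time passes only in rows, so rows that do not move let the fingers close. It gives the time, the measured TCP pose, the force, the opening and the grip force at its end, in the units of the state.
- observe(): the state, without advancing time (a new reading comes with each control period).
- viewer.capture(name): name is "side" or "top" or "wrist"; returns (picture, depth): 420x560x3 uint8, red, green, blue; 420x560 float32, m along the optical axis (not along the pixel's ray), 0 where there is no reading.
- viewer.camera_info(name): a dict with "fx", "fy", "cx", "cy" (pixels), "R" (3x3) and "t" (3): a world point X has camera coordinates R X + t. Camera axes: x right, y down, z forward; pixel columns grow to the right and rows downward; lengths in m; the calibration is good to about 2 mm. A picture is of the moment at which its call begins: read the wrist's pose just before it. camera_info takes no time and is no camera call; for the wrist camera it gives the pose at the moment of the call.
- env.hand_in(): hands the job in; it is judged then, once.
The state is a dict: "time": time; "q": joint angles; "qvel": joint speeds; "joint_torque": joint torques, N m; "tool_pos": TCP position; "tool_rot": TCP orientation; "wrist_force": force on the tool from outside, world axes, zero at the start; "ft_torque": the same for the moment, N m; "gripper_width": finger opening in m; "grip_force": force on a finger pad.
Only numpy, scipy, OpenCV 4.12 (cv2) and the standard library are available. Lean on these libraries where they do the work, as an engineer would, in place of code of your own. Each camera call takes 0.05 s, during which the arm holds its last target. There are 200 camera calls.

## Task

Hang the cup caddy on the pin of the retort stand, by whichever of the five holes in its bar makes it hang level with the cups it holds just now, with the bar resting in the groove of the pin, so that the samples can settle away from the shaking bench. The boss that carries the pin is only lightly clamped, at a height nobody has noted, so feel your way gently on to it; keep all four cups in their seats and leave the other things on the bench where they are.

Things in the scene. Friction and masses are not known exactly. Their poses are not given: they have to be found in the camera images.
- caddy: White plastic cup caddy, loose on the worktop, 64 mm wide (x), 264 mm long (y), 118 mm high, 75 g, balanced about its middle: a tray with four cup seats in a row and a bail with a flat upright hanging bar over them. Origin: centre of its underside, z up. Seat centres at y = -93, -31, 31, 93 mm; seats 46 mm wide, 11 mm deep, floor 5 mm up.
- caddy_bar (a point): Centre of the middle hole in the caddy's hanging bar, 84 mm above the underside; axes as the caddy's, x runs through the holes. The bar is 8 mm thick (x), 128 mm long (y) and reaches from 22 mm below to 34 mm above this point; pinch its top edge from above. Five through holes, 11.5 mm wide, at y = -35, -17.5, 0, 17.5, 35 mm.
- full_cup_1_mid (a point): Closed, filled white specimen cup with a screw lid, 48 mm wide, 50 mm high, about 85 g, standing loose in one of the four seats of the caddy (which one varies). This point is its centre, half-way up; z along its axis.
- full_cup_2_mid (a point): Closed, filled white specimen cup with a screw lid, 48 mm wide, 50 mm high, about 85 g, standing loose in one of the four seats of the caddy (which one varies). This point is its centre, half-way up; z along its axis.
- empty_cup_1_mid (a point): Open, empty clear cup without a lid, 51 mm wide, 55 mm high, 10 g, standing loose in one of the four seats of the caddy (which one varies). This point is its centre, half-way up; z along its axis.
- empty_cup_2_mid (a point): Open, empty clear cup without a lid, 51 mm wide, 55 mm high, 10 g, standing loose in one of the four seats of the caddy (which one varies). This point is its centre, half-way up; z along its axis.
- stand: Retort stand, fixed: steel rod, 12 mm thick, 238 mm high, on a base plate 12 mm high (x -125 to 40, y -65 to 65 mm). Origin: foot of the rod on its axis, at worktop level. A boss (30 mm cube, collar to x = -22 mm) on the rod carries a level steel pin towards -x at y = 0. The boss is lightly clamped: press on it with 15 N at most, with caddy or gripper.
- below_groove (a point): Point on the base plate of the stand, 12 mm above the worktop, straight below the middle of the groove in the pin; axes as the stand's. The height of the pin is not measured: its axis is 165 to 215 mm above the worktop. Pin: shaft 8.5 mm thick to x = -98 mm of the stand, groove 5 mm thick to -112, head 8.5 mm thick to -117, narrowing to a blunt nose at -119.
- reagent: Bystander: white bottle with a screw cap, 58 mm wide, 125 mm high, loose; origin at the centre of its underside.
- timer: Bystander: white bench timer, 58 x 72 x 18 mm, loose; origin at the centre of its underside.
- wash_bottle: Bystander: white squeeze bottle with a bent spout, 66 x 95 x 203 mm, loose; origin at the middle of its underside.

How it is judged:
By the outcome, as a careful person would: the job done as asked, in the order asked, and still so for the second after the job is handed in, with the robot touching nothing.
It also fails if it takes over 67 s, if anything falls off the work surface, if the arm or the gripper's body presses on something with over 40 N, if the wrist force passes 120 N, or if a joint passes its speed limit or range.

## Working session

There is one attempt and no reset: what is moved stays moved. The work goes in short steps, Python scripts to look and compute and a shell command to move; the robot and the scene stay as the last step left them, time stands still between calls to the robot, and variables do not carry over. Pictures are saved under pics/ and viewed, at most 10 in all, crops included, and the job is handed in when it is done.

```bash
mkdir -p pics; ls; cat > h.py <<'E'
import numpy as np, cv2
from workcell import observe, viewer, env
def cap(n,f):
    i=viewer.camera_info(n); p,d=viewer.capture(n)
    cv2.imwrite(f'pics/{f}.png',p[:,:,::-1]); np.savez(f'pics/{f}.npz',p=p,d=d,**{k:np.array(i[k]) for k in('fx','fy','cx','cy','R','t')}); return p,d,i
def cloud(f):
    z=np.load(f'pics/{f}.npz'); d=z['d']; v,u=np.mgrid[:d.shape[0],:d.shape[1]]
    c=np.stack([(u-z['cx'])/z['fx']*d,(v-z['cy'])/z['fy']*d,d],-1)
    w=(c-z['t'])@z['R']; w[d==0]=np.nan; return z['p'],w
E
python3 - <<'E'
from h import *
for n in('top','side'):
    p,d,i=cap(n,n+'1'); print(n,i['fx'],(-np.array(i['R']).T@i['t']).round(3),(d>0).mean())
a=cv2.imread('pics/top1.png');b=cv2.imread('pics/side1.png')
print(observe())
E
```

```text
pics
top 469.5992968815892 [ 0.353 -0.038  1.079] 0.9961011904761905
side 506.9790182739753 [ 0.579 -1.282  0.687] 0.9955867346938776
{'time': 0.1, 'q': array([ 1.41213485e+00,  3.59284153e-01,  1.11486836e-02, -2.82057157e-04,
       -1.22414755e+00, -2.88125788e-01]), 'qvel': array([-0.00155813, -0.0021199 ,  0.00203716,  0.00140707,  0.00174639,
       -0.00033521]), 'joint_torque': array([-2.73590602e-03, -5.84161127e+01,  2.93753529e+01,  7.01564088e+00,
        1.02105516e-02, -4.75829825e-05]), 'tool_pos': array([0.29147906, 0.60833801, 0.2367405 ]), 'tool_rot': array([ 3.14009189e+00, -1.68248419e-04, -4.46883163e-01]), 'wrist_force': array([-0.52298393, -0.28646546, -0.01500007]), 'ft_torque': array([-0.03955495,  0.03317212, -0.01025591]), 'grip_force': 0.0, 'gripper_width': 0.08784595236440092}
```

View pics/top1.png

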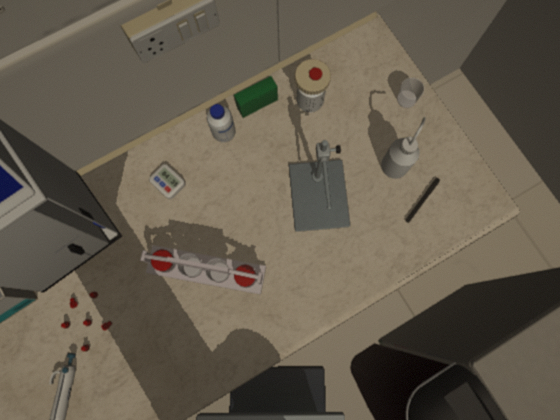

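View pics/side1.png

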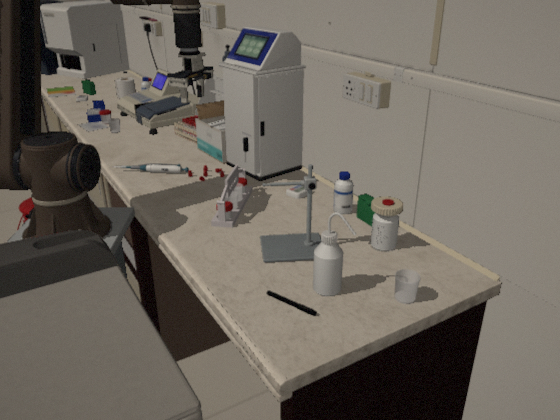

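The top view shows the caddy at about (142–265, 250–290), with red lids at (162,261) and (245,276) and clear cups at (190,266) and (217,271). The rod is at (322,150) with the pin running to about (330,205). Next I'll get positions and an enlarged view.

```bash
python3 - <<'E'
from h import *
p,w=cloud('top1')
for n,(u,v) in dict(lidA=(162,261),lidB=(245,276),e1=(190,266),e2=(217,271),barL=(143,257),barR=(262,277),rodtop=(323,146),pin1=(326,180),pin2=(329,203),plateTL=(291,165),plateBL=(295,230),plateBR=(349,226),plateTR=(341,160),base=(300,215),timer=(167,180),wash=(400,160),rea=(220,120)).items():
    print(n,w[v,u].round(3), p[v,u])
# bar: points in caddy region with z 0.09..0.13
m=np.zeros(p.shape[:2],bool);m[235:305,130:285]=1
q=w[m&(w[...,2]>.105)&(w[...,2]<.135)]; print('bar',len(q),q.mean(0).round(4)); 
c=q[:,:2]-q[:,:2].mean(0); U,S,V=np.linalg.svd(c,full_matrices=False); s=c@V[0]; print(V[0],s.min(),s.max(),np.percentile(c@V[1],[5,50,95]),(q[:,:2].mean(0)+V[0]*(s.min()+s.max())/2).round(4))
a=cv2.resize(cv2.imread('pics/top1.png')[120:310,120:400],None,fx=2.1,fy=2.1,interpolation=2)
b=cv2.resize(cv2.imread('pics/side1.png')[150:270,180:360],None,fx=3.2,fy=3.2,interpolation=2)[:, :]
a=cv2.resize(a,(430,292));b=cv2.resize(b,(370,247))
a=cv2.imread('pics/top1.png')[235:305,130:280];a=cv2.resize(a,(640,299),interpolation=2)
b=cv2.imread('pics/side1.png')[155:245,195:335];b=cv2.resize(b,(460,296),interpolation=2);b=cv2.copyMakeBorder(b,0,0,0,180,0)
cv2.imwrite('pics/crop1.png',cv2.convertScaleAbs(np.vstack([a,b]),alpha=1.5))
E
```

```text
lidA [0.474 0.234 0.052] [109  52  47]
lidB [0.437 0.049 0.088] [128  91  84]
e1 [0.46  0.167 0.077] [120 110 103]
e2 [0.449 0.109 0.077] [120 110 101]
barL [0.48  0.268 0.079] [141 129 119]
barR [0.44  0.016 0.028] [108  98  93]
rodtop [ 0.669 -0.109  0.236] [72 70 66]
pin1 [ 0.614 -0.117  0.195] [97 99 91]
pin2 [ 0.568 -0.122  0.194] [91 91 86]
plateTL [ 0.707 -0.051  0.01 ] [82 81 77]
plateBL [ 0.55  -0.059  0.006] [94 90 80]
plateBR [ 0.558 -0.184  0.009] [114 109  94]
plateTR [ 0.718 -0.17   0.012] [87 83 72]
base [ 0.584 -0.071  0.01 ] [84 86 80]
timer [0.67  0.242 0.015] [104 108  86]
wash [ 0.683 -0.286  0.11 ] [137 130 118]
rea [0.783 0.108 0.102] [161 161 146]
bar 275 [0.459  0.1436 0.1165]
[0.18830466 0.98211066] -0.06317934144543744 0.06538915267452211 [-3.58323525e-03 -7.27618056e-05  3.92953340e-03] [0.4592 0.1447]
```

View pics/crop1.png

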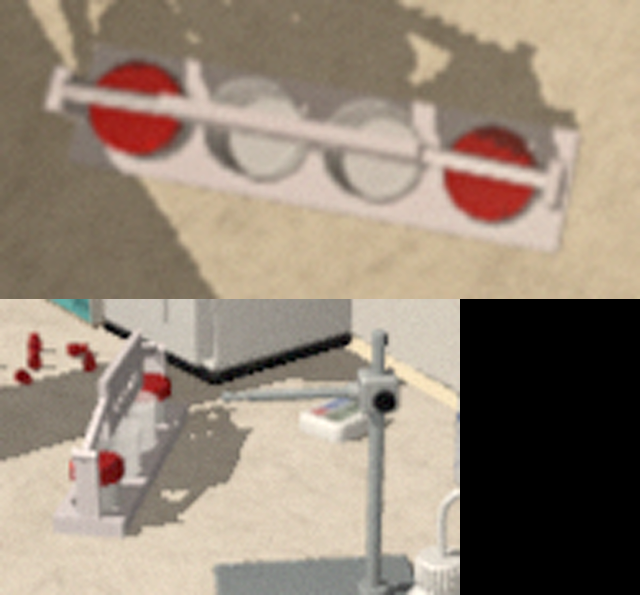

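The red-lidded full cups sit in both end seats and the empties in the middle two, so the load is symmetric and the middle hole is the right one. Next: refine the stand's yaw and the pin line, and check obstacles on the way.

```bash
python3 - <<'E'
from h import *
for f in('top1','side1'):
    p,w=cloud(f)
    m=(w[...,2]>.16)&(w[...,2]<.22)&(w[...,0]>.53)&(w[...,0]<.64)&(abs(w[...,1]+.115)<.04)
    q=w[m]; print(f,'pin',len(q),q.mean(0).round(4),np.percentile(q[:,2],[5,25,50,75,95]).round(4))
    if len(q)<8: continue
    c=q-q.mean(0);V=np.linalg.svd(c)[2][0]; V*=-np.sign(V[0]); print(V.round(3),'tip',(q.mean(0)+V*(c@V).max()).round(4),'yaw',np.arctan2(-V[1],-V[0]))
    m=(w[...,2]>.21)&(w[...,2]<.245)&(abs(w[...,0]-.668)<.03)&(abs(w[...,1]+.109)<.03); q=w[m]; print('rod',len(q),q.mean(0).round(4),q[:,2].max())
    m=(w[...,2]>.004)&(w[...,2]<.02)&(abs(w[...,0]-.63)<.12)&(abs(w[...,1]+.115)<.09)&(p.max(-1)<130)
    cs=cv2.findContours(m.astype('u1'),0,2)[0]; k=max(cs,key=cv2.contourArea)[:,0]; q=w[k[:,1],k[:,0]]; print('plate',cv2.minAreaRect(q[:,:2].astype('f4')))
p,w=cloud('top1')
m=(w[...,2]>.13)&(w[...,1]>.05)&(w[...,0]<.8)
q=w[m]; print('tall',q.min(0),q.max(0))
for y in np.arange(.1,.9,.1):
    k=q[abs(q[:,1]-y)<.05]
    if len(k): print(round(y,1),k[:,0].min().round(3),k[:,2].max().round(3))
E
```

```text
top1 pin 165 [ 0.5989 -0.1183  0.1916] [0.1877 0.1902 0.1919 0.1933 0.1948]
[-0.996 -0.089 -0.023] tip [ 0.5572 -0.122   0.1907] yaw 0.089039581862899
rod 58 [ 0.6733 -0.1119  0.2293] 0.24027004885598457
plate ((0.6325865387916565, -0.1155271902680397), (0.1653899997472763, 0.13114452362060547), 5.553003787994385)
side1 pin 102 [ 0.5999 -0.1212  0.1923] [0.1887 0.1907 0.1926 0.1938 0.1953]
[-0.999 -0.041 -0.007] tip [ 0.559  -0.1228  0.192 ] yaw 0.040803856637761725
rod 53 [ 0.6773 -0.1164  0.2268] 0.24018929702035394
plate ((0.634534478187561, -0.11010600626468658), (0.16487178206443787, 0.14593860507011414), 4.078221797943115)
tall [0.39372516 0.19151987 0.13011393] [0.7999988  0.5347506  0.53261537]
0.2 0.792 0.411
0.3 0.523 0.533
0.4 0.459 0.515
0.5 0.394 0.334
```

```bash
python3 - <<'E'
from h import *
p,w=cloud('side1')
m=(w[...,2]>.1)&(w[...,2]<.5)&(w[...,1]>.22)&(w[...,1]<1.0)&(w[...,0]<.9)&(w[...,0]>.2)
m[:,:222]=0
q=w[m]
for y in np.arange(.24,1,.04):
    k=q[abs(q[:,1]-y)<.02]
    if len(k)>3: print(round(y,2),len(k),np.percentile(k[:,0],[2,98]).round(3),k[:,2].min().round(3),k[:,2].max().round(3))
E
```

```text
0.24 987 [0.802 0.842] 0.1 0.499
0.28 1053 [0.78  0.819] 0.1 0.499
0.32 1133 [0.753 0.795] 0.1 0.5
0.36 3066 [0.516 0.769] 0.1 0.499
0.4 3891 [0.487 0.745] 0.1 0.5
0.44 3413 [0.458 0.722] 0.1 0.5
0.48 1343 [0.424 0.701] 0.101 0.5
0.52 555 [0.407 0.675] 0.101 0.5
0.56 115 [0.468 0.653] 0.444 0.5
0.6 50 [0.606 0.63 ] 0.476 0.5
0.64 52 [0.393 0.606] 0.102 0.499
0.68 52 [0.393 0.585] 0.102 0.5
0.72 65 [0.387 0.563] 0.1 0.5
0.76 88 [0.385 0.537] 0.107 0.5
0.8 50 [0.491 0.516] 0.467 0.499
0.84 75 [0.449 0.492] 0.413 0.499
0.88 175 [0.388 0.47 ] 0.324 0.499
0.92 148 [0.377 0.447] 0.167 0.5
0.96 211 [0.371 0.424] 0.137 0.499
```

```bash
python3 -m creep '0 0 0 .4 1.2 0 1;0 0 0 .9 2.7 0 1;0 0 0 .9 2.7 0 1;0 0 0 .9 2.7 0 1;0 0 0 .9 2.7 0 1;0 0 0 .9 2.7 0 1;0 0 0 .3 1 0 1'; python3 -m creep '0 0 0 2.52 1.62 0 1;0 0 0 2.52 1.62 0 1;0 0 0 2.52 1.62 0 1;0 0 0 2.52 1.62 0 1;0 0 0 2.52 1.62 0 1;0 0 0 2.52 1.62 0 1;0 0 0 2.52 1.62 0 1;0 0 0 2.52 1.62 0 1;0 0 0 2.52 1.62 0 1;0 0 0 2.52 1.62 0 1;0 0 0 2.52 1.62 0 1;0 0 0 2.52 1.62 0 1'; python3 -m creep '0 0 .109 0 0 0.3 1;0 0 .109 0 0 0.3 1;0 0 .109 0 0 0.3 1;0 0 .109 0 0 0.3 1;0 0 .109 0 0 0.3 1;0 0 .109 0 0 0.3 1;0 0 .109 0 0 0.3 1;0 0 .109 0 0 0.3 1;0 0 .109 0 0 0.3 1;0 0 .109 0 0 0.3 1;0 0 .109 0 0 0.3 1;0 0 .109 0 0 0.3 1'
python3 - <<'E'
from h import *
s=observe();print(s['tool_pos'],s['tool_rot'])
p,d,i=cap('wrist','w1')
p,w=cloud('w1')
m=(w[...,2]>.105)&(w[...,2]<.13)&(np.linalg.norm(w[...,:2]-[.459,.1445],axis=-1)<.09); q=w[m]
c=q[:,:2]-q[:,:2].mean(0);V=np.linalg.svd(c,full_matrices=False)[2];V[0]*=np.sign(V[0,1]);s_=c@V[0]
print(len(q),q.mean(0),V[0],np.arctan2(-V[0,0],V[0,1]),s_.min(),s_.max(),np.percentile(c@V[1],[3,97]),q[:,:2].mean(0)+V[0]*(s_.min()+s_.max())/2)
E
```

```text
time: 0.68
tool_pos: [0.2701, 0.4412, 0.2375]
tool_rot: [3.141, 0.0, -0.448]
wrist_force: [0.3, -0.1, -0.2]
gripper_width: 0.0876
grip_force: 0.0
time: 1.68
tool_pos: [0.46, 0.1374, 0.2375]
tool_rot: [-3.142, 0.0, -0.447]
wrist_force: [0.4, 1.0, 0.5]
gripper_width: 0.0875
grip_force: 0.0
time: 2.68
tool_pos: [0.4594, 0.1387, 0.2012]
tool_rot: [3.141, -0.0, -1.76]
wrist_force: [0.4, -0.4, 0.3]
gripper_width: 0.0876
grip_force: 0.0
[0.45943283 0.13872929 0.20121573] [ 3.14127999e+00 -2.61587837e-04 -1.76020161e+00]
1354 [0.45686952 0.13139325 0.11742357] [0.18651929 0.9824513 ] -0.18761806317710975 -0.049619293320405725 0.05789899073017291 [-0.00375611  0.00366207] [0.45764168 0.13546045]
```

View pics/w1.png

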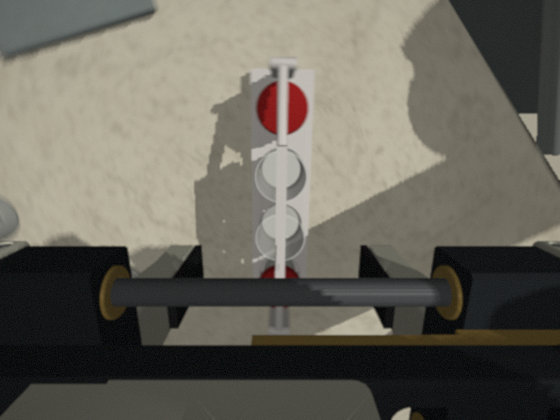

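The wrist view shows the bar (column ~281, rows 60–270) centred between the open fingers and parallel to the pads. I'll go down and grip it.

```bash
python3 -m creep '0 0 0 -.3 0 .5 1;0 0 0 -.35 0.06 1 1;0 0 0 0 0 1.5 1;0 0 0 0 0 1.5 1;0 0 0 0 0 1.5 1;0 0 0 0 0 1.5 1;0 0 0 0 0 1 1;0 0 0 0 0 .7 1;0 0 0 0 0 .3 1;0 0 0 0 0 0 1'; python3 -m creep '0 0 0 0 0 0 0;0 0 0 0 0 0 -.3;0 0 0 0 0 0 -.6;0 0 0 0 0 0 -.8;0 0 0 0 0 0 -1;0 0 0 0 0 0 -1;0 0 0 0 0 0 -1;0 0 0 0 0 0 -1;0 0 0 0 0 0 -1;0 0 0 0 0 0 -1;0 0 0 0 0 0 -1;0 0 0 0 0 0 -1' 30
```

```text
time: 3.57
tool_pos: [0.4597, 0.1451, 0.1057]
tool_rot: [3.141, -0.001, -1.753]
wrist_force: [-0.2, -0.6, 0.1]
gripper_width: 0.0876
grip_force: 0.0
time: 4.57
tool_pos: [0.46, 0.1452, 0.1065]
tool_rot: [3.142, -0.0, -1.755]
wrist_force: [-0.1, -0.1, -0.1]
gripper_width: 0.0136
grip_force: 0.0
```

```bash
python3 -m creep '0 0 0 0 0 0 -1;0 0 0 0 0 0 -1;0 0 0 0 0 0 -1;0 0 0 0 0 0 -1;0 0 0 0 0 0 -1;0 0 0 0 0 0 -1' 40; python3 -m creep '0 0 0 0 0 -.1 -1;0 0 0 0 0 -.3 -1;0 0 0 0 0 -.5 -1;0 0 0 0 0 -.7 -1;0 0 0 0 0 -.8 -1;0 0 0 0 0 -.8 -1;0 0 0 0 0 -.8 -1;0 0 0 0 0 -.8 -1;0 0 0 0 0 -.6 -1;0 0 0 0 0 -.4 -1;0 0 0 0 0 -.2 -1;0 0 0 0 0 0 -1'
```

```text
time: 5.07
tool_pos: [0.4598, 0.1451, 0.1064]
tool_rot: [3.141, -0.0, -1.755]
wrist_force: [1.0, 1.0, -2.2]
gripper_width: 0.0077
grip_force: 40.0
time: 6.07
tool_pos: [0.4601, 0.1453, 0.167]
tool_rot: [-3.141, 0.001, -1.755]
wrist_force: [-0.1, -0.4, -2.4]
gripper_width: 0.0076
grip_force: 40.0
```

```bash
python3 -m creep '0 0 -.01 0 0 -.2 -1;0 0 -.03 0 0 -.5 -1;0 0 -.045 0 0 -.8 -1;0 0 -.05 0 0 -.8 -1;0 0 -.05 0 0 -.8 -1;0 0 -.045 0 0 -.8 -1;0 0 -.03 0 0 -.5 -1;0 0 -.01 0 0 -.15 -1;0 0 0 0 0 0 -1'; python3 -m creep '0 0 0 .2 0 0 -1;0 0 0 .5 -.16 0 -1;0 0 0 .8 -.16 0 -1;0 0 0 1.1 -.16 0 -1;0 0 0 1.4 -.16 0 -1;0 0 0 1.5 -.16 0 -1;0 0 0 1.5 -.16 0 -1;0 0 0 1.5 -.16 0 -1;0 0 0 1.5 -.16 0 -1;0 0 0 1.5 0 0 -1;0 0 0 1.5 0 0 -1;0 0 0 1.5 0 0 -1'; python3 -m creep '0 0 0 1.5 0 0 -1;0 0 0 1.5 0 0 -1;0 0 0 1.5 0 0 -1;0 0 0 1.5 0 0 -1;0 0 0 1.5 0 0 -1;0 0 0 1.4 0 0 -1;0 0 0 1.2 0 0 -1;0 0 0 1 0 0 -1;0 0 0 .8 0 0 -1;0 0 0 .6 0 0 -1;0 0 0 .3 0 0 -1;0 0 0 .2 0 0 -1'; python3 -m creep '0 0 0 0 0 0 -1;0 0 0 0 0 0 -1;0 0 0 0 0 0 -1;0 0 0 0 0 0 -1'
python3 - <<'E'
from h import *
for n in('top','side'): cap(n,n+'2')
a=cv2.imread('pics/top2.png')[130:290,210:410];b=cv2.imread('pics/side2.png')[130:290,210:410]
cv2.imwrite('pics/v2.png',cv2.convertScaleAbs(np.hstack([cv2.resize(x,(400,320),interpolation=2) for x in(a,b)]),alpha=1.4))
p,w=cloud('side2')
m=(w[...,2]>.16)&(w[...,2]<.22)&(w[...,0]>.54)&(w[...,0]<.64)&(abs(w[...,1]+.115)<.02);q=w[m];print(len(q),q.mean(0))
E
```

```text
time: 6.82
tool_pos: [0.46, 0.1452, 0.2121]
tool_rot: [-3.142, 0.0, -1.485]
wrist_force: [0.0, 0.4, -3.0]
gripper_width: 0.0077
grip_force: 40.0
time: 7.82
tool_pos: [0.4851, 0.0, 0.2119]
tool_rot: [3.141, -0.0, -1.486]
wrist_force: [1.4, 0.0, -2.8]
gripper_width: 0.0077
grip_force: 40.0
time: 8.82
tool_pos: [0.4964, -0.1281, 0.212]
tool_rot: [3.141, 0.0, -1.485]
wrist_force: [0.3, 0.4, -3.8]
gripper_width: 0.008
grip_force: 40.0
time: 9.15
tool_pos: [0.4965, -0.1273, 0.2121]
tool_rot: [-3.141, 0.0, -1.484]
wrist_force: [-1.1, 0.5, -3.1]
gripper_width: 0.0079
grip_force: 40.0
102 [ 0.59994039 -0.12130911  0.1923203 ]
```

View pics/v2.png

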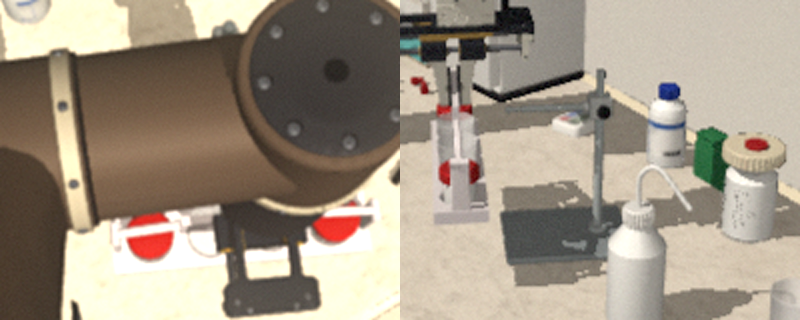

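The caddy hangs upright in the grip at left, all four cups seated. The pin nose in the right half is at about (508,106), right of the bar and roughly level with the fingertips. Next I'll cast rays from the side view for the pin height.

```bash
python3 - <<'E'
from h import *
p,w=cloud('side2'); z=np.load('pics/side2.npz'); R=z['R'];C=-R.T@z['t']
n=np.array([-np.sin(.085),np.cos(.085),0]); P0=np.array([.5707,-.1207,0])
def ray(u,v): return R.T@np.array([(u-z['cx'])/z['fx'],(v-z['cy'])/z['fy'],1])
m=(w[...,2]>.17)&(w[...,2]<.22)&(w[...,0]>.54)&(w[...,0]<.645)&(abs(w[...,1]+.115)<.025)
for u in range(m.shape[1]):
    r=np.where(m[:,u])[0]
    if len(r)>0:
        d=ray(u,r.mean()); s=((P0-C)@n)/(d@n); X=C+s*d; print(u,r.min(),r.max(),X.round(4))
# bar top check near end
m=(abs(w[...,0]-.501)<.02)&(w[...,1]<-.165)&(w[...,1]>-.21)&(w[...,2]>.19)&(w[...,2]<.24)
q=w[m];print(len(q),np.percentile(q,[2,50,98],axis=0).round(4))
R0=z['R']
for X in([.5019,-.1911,.2236],[.5019,-.1911,.1676]):
    c=R@np.array(X)+z['t'];print(z['fx']*c[0]/c[2]+z['cx'],z['fy']*c[1]/c[2]+z['cy'])
a=cv2.imread('pics/side2.png')[140:215,215:325];cv2.imwrite('pics/v3.png',cv2.convertScaleAbs(cv2.resize(a,(770,525),interpolation=0),alpha=1.3))
E
```

```text
262 183 185 [ 0.559  -0.1217  0.1912]
263 183 185 [ 0.5615 -0.1215  0.1911]
264 183 185 [ 0.564  -0.1213  0.191 ]
265 183 184 [ 0.5665 -0.1211  0.1922]
266 183 184 [ 0.569  -0.1208  0.1921]
267 183 184 [ 0.5715 -0.1206  0.192 ]
268 183 184 [ 0.5739 -0.1204  0.1918]
269 183 184 [ 0.5764 -0.1202  0.1917]
270 183 184 [ 0.5789 -0.12    0.1916]
271 183 185 [ 0.5814 -0.1198  0.1901]
272 182 185 [ 0.5839 -0.1196  0.1914]
273 182 185 [ 0.5864 -0.1194  0.1912]
274 182 185 [ 0.5889 -0.1192  0.1911]
275 182 185 [ 0.5914 -0.1189  0.191 ]
276 182 185 [ 0.5939 -0.1187  0.1909]
277 182 185 [ 0.5964 -0.1185  0.1908]
278 182 185 [ 0.5989 -0.1183  0.1907]
279 182 185 [ 0.6014 -0.1181  0.1905]
280 182 185 [ 0.6039 -0.1179  0.1904]
281 182 184 [ 0.6064 -0.1177  0.1916]
282 182 184 [ 0.6089 -0.1174  0.1915]
283 182 184 [ 0.6114 -0.1172  0.1914]
284 182 184 [ 0.6139 -0.117   0.1913]
285 182 184 [ 0.6164 -0.1168  0.1912]
286 182 184 [ 0.6189 -0.1166  0.1911]
287 182 184 [ 0.6214 -0.1164  0.1909]
288 182 184 [ 0.6239 -0.1162  0.1908]
289 182 184 [ 0.6264 -0.116   0.1907]
290 182 184 [ 0.6289 -0.1157  0.1906]
291 182 184 [ 0.6314 -0.1155  0.1905]
292 182 184 [ 0.6339 -0.1153  0.1903]
293 182 184 [ 0.6364 -0.1151  0.1902]
294 182 184 [ 0.6389 -0.1149  0.1901]
295 181 184 [ 0.6414 -0.1147  0.1913]
296 181 184 [ 0.644  -0.1145  0.1912]
63 [[ 0.4982 -0.2071  0.197 ]
 [ 0.502  -0.1898  0.2128]
 [ 0.5067 -0.166   0.2267]]
236.9670199983448 183.17534153771678
237.87548669945784 204.8389509287107
```

View pics/v3.png

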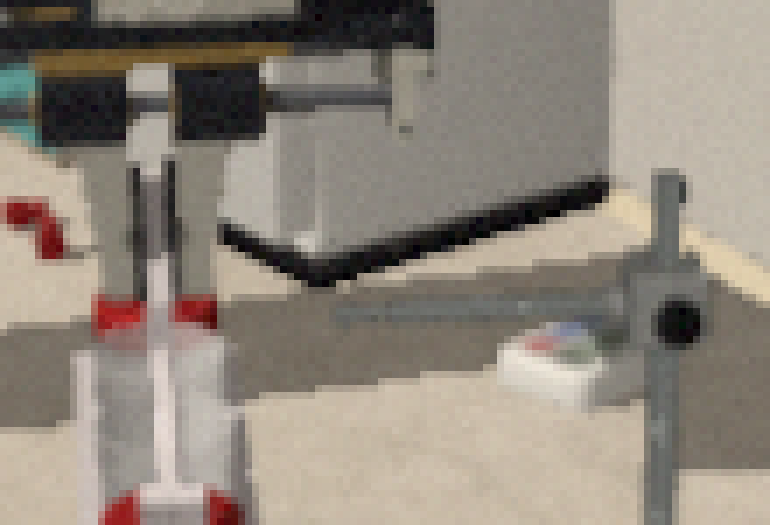

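```bash
python3 -m creep '0 0 0 0 -.2 -.1 -1;0 0 0 0 -.5 0 -1;0 0 0 0 -.7 0 -1;0 0 0 0 -.8 0 -1;0 0 0 0 -.8 0 -1;0 0 0 0 -.7 0 -1;0 0 0 0 -.5 0 -1;0 0 0 0 -.3 0 -1;0 0 0 0 -.2 0 -1;0 0 0 0 -.1 0 -1;0 0 0 0 0 0 -1;0 0 0 0 0 0 -1'
python3 - <<'E'
from h import *
s=observe();print(s['tool_pos'],s['wrist_force'])
cap('wrist','w3');cap('side','side3')
a=cv2.imread('pics/w3.png');b=cv2.imread('pics/side3.png')[150:210,225:305]
cv2.imwrite('pics/v4.png',cv2.convertScaleAbs(np.hstack([cv2.resize(a,(400,300)),cv2.resize(b,(400,300),interpolation=0)]),alpha=1.4))
E
```

```text
time: 10.25
tool_pos: [0.544, -0.1236, 0.2131]
tool_rot: [3.142, 0.0, -1.485]
wrist_force: [-0.0, -0.7, -2.2]
gripper_width: 0.0079
grip_force: 40.0
[ 0.54404278 -0.12361356  0.21310119] [-0.00600974 -0.73178534 -2.20210275]
```

View pics/v4.png

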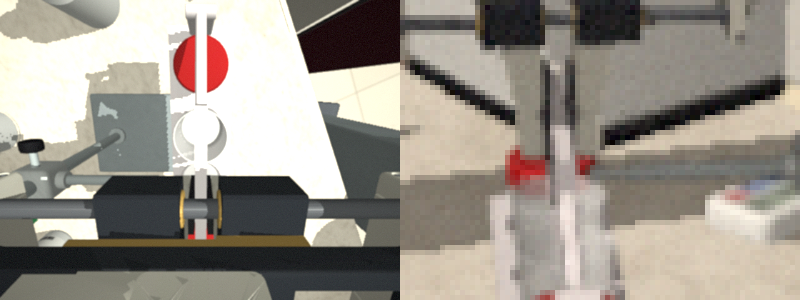

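The pin runs from the boss to about (95,181) in the left panel, next to the gripper. In the right panel it lies just right of the bar at mid-bar height. A quick lateral check from the wrist depth.

```bash
python3 - <<'E'
from h import *
p,w=cloud('w3')
m=(w[...,2]>.17)&(w[...,2]<.21)&(w[...,0]>.56)&(w[...,0]<.645)&(abs(w[...,1]+.118)<.02)
q=w[m];print(len(q))
for x in np.arange(.57,.65,.01):
    k=q[abs(q[:,0]-x)<.005]
    if len(k)>2: print(x.round(3),len(k),np.percentile(k[:,1],[3,50,97]).round(4),np.percentile(k[:,2],[50,97]).round(4), (-.1207+(x-.5707)*.085).round(4))
E
```

```text
683
0.58 10 [-0.1236 -0.1233 -0.1227] [0.1878 0.1885] -0.1199
0.59 17 [-0.1232 -0.1226 -0.1221] [0.1881 0.1889] -0.1191
0.6 17 [-0.1221 -0.1218 -0.1214] [0.1879 0.1887] -0.1182
0.61 17 [-0.1219 -0.1211 -0.1205] [0.1883 0.1897] -0.1174
0.62 137 [-0.1206 -0.1187 -0.1142] [0.192  0.1938] -0.1165
0.63 239 [-0.1197 -0.1169 -0.1123] [0.1922 0.1938] -0.1157
0.64 240 [-0.1188 -0.1162 -0.1115] [0.1924 0.194 ] -0.1148
```

```bash
python3 -m creep '0 0 0 .03 -.15 .03 -1;0 0 0 0 -.15 0 -1;0 0 0 0 -.15 0 -1;0 0 0 0 -.15 0 -1;0 0 0 0 -.1 0 -1;0 0 0 0 -.1 0 -1;0 0 0 0 -.1 0 -1;0 0 0 0 -.1 0 -1;0 0 0 0 0 0 -1'; python3 -m creep '0 0 0 0 -.1 0 -1;0 0 0 0 -.1 0 -1;0 0 0 0 0 0 -1'
```

```text
time: 11.1
tool_pos: [0.5544, -0.123, 0.2127]
tool_rot: [-3.142, -0.0, -1.485]
wrist_force: [0.7, -0.2, -2.2]
gripper_width: 0.0078
grip_force: 40.0
time: 11.35
tool_pos: [0.5564, -0.1228, 0.2128]
tool_rot: [-3.141, -0.0, -1.485]
wrist_force: [0.1, 0.5, -2.9]
gripper_width: 0.0075
grip_force: 40.0
```

```bash
python3 -m creep '0 0 0 0 -.1 0 -1;0 0 0 0 -.1 0 -1;0 0 0 0 0 0 -1;0 0 0 0 0 0 -1'; python3 -m creep '0 0 0 0 -.1 0 -1;0 0 0 0 -.1 0 -1;0 0 0 0 0 0 -1;0 0 0 0 0 0 -1';  python3 - <<'E'
from h import *
for _ in range(3): viewer.capture('wrist'); print(observe()['wrist_force'])
E
```

```text
time: 11.68
tool_pos: [0.5582, -0.1227, 0.2127]
tool_rot: [3.142, -0.0, -1.485]
wrist_force: [-0.2, -0.5, -3.4]
gripper_width: 0.0079
grip_force: 40.0
time: 12.02
tool_pos: [0.5602, -0.1225, 0.2127]
tool_rot: [3.142, 0.0, -1.485]
wrist_force: [-0.0, -0.1, -1.8]
gripper_width: 0.0077
grip_force: 40.0
[ 0.22096387 -0.64841612 -2.27943894]
[ 0.12350402 -0.00407596 -2.83175991]
[-0.39202734  0.14603698 -2.44693484]
```

```bash
python3 -m creep '0 0 0 0 -.1 0 -1;0 0 0 0 -.1 0 -1;0 0 0 0 -.1 0 -1;0 0 0 0 0 0 -1'; python3 -m creep '0 0 0 0 -.1 0 -1;0 0 0 0 -.1 0 -1;0 0 0 0 -.1 0 -1;0 0 0 0 0 0 -1';  python3 -m creep '0 0 0 0 -.1 0 -1;0 0 0 0 -.1 0 -1;0 0 0 0 -.1 0 -1;0 0 0 0 -.1 0 -1;0 0 0 0 0 0 -1;0 0 0 0 0 0 -1'
```

```text
time: 12.5
tool_pos: [0.5634, -0.1222, 0.2127]
tool_rot: [-3.142, -0.0, -1.485]
wrist_force: [-1.3, 0.5, -2.2]
gripper_width: 0.0076
grip_force: 40.0
time: 12.83
tool_pos: [0.5664, -0.122, 0.2127]
tool_rot: [-3.142, -0.0, -1.485]
wrist_force: [-1.2, -0.3, -2.7]
gripper_width: 0.0077
grip_force: 40.0
time: 13.33
tool_pos: [0.5702, -0.1216, 0.2127]
tool_rot: [3.142, 0.0, -1.485]
wrist_force: [-0.3, -0.1, -2.6]
gripper_width: 0.0074
grip_force: 40.0
```

```bash
python3 -m creep '0 0 0 0 0 .05 -1;0 0 0 0 0 .05 -1;0 0 0 0 0 .05 -1;0 0 0 0 0 0 -1;0 0 0 0 0 0 -1'; python3 -m creep '0 0 0 0 0 .05 -1;0 0 0 0 0 .05 -1;0 0 0 0 0 0 -1;0 0 0 0 0 0 -1'; python3 -m creep '0 0 0 0 0 .05 -1;0 0 0 0 0 0 -1;0 0 0 0 0 0 -1'
```

```text
time: 13.75
tool_pos: [0.5701, -0.1217, 0.2112]
tool_rot: [3.142, 0.0, -1.485]
wrist_force: [-0.5, -0.4, -2.6]
gripper_width: 0.008
grip_force: 40.0
time: 14.08
tool_pos: [0.5701, -0.1216, 0.2102]
tool_rot: [3.141, 0.0, -1.485]
wrist_force: [-0.7, -0.3, -2.3]
gripper_width: 0.0078
grip_force: 40.0
time: 14.33
tool_pos: [0.5701, -0.1217, 0.2097]
tool_rot: [3.142, 0.0, -1.485]
wrist_force: [-0.9, -1.2, -1.6]
gripper_width: 0.0078
grip_force: 40.0
```

```bash
python3 -m creep '0 0 0 0 0 .05 -1;0 0 0 0 0 0 -1;0 0 0 0 0 0 -1;0 0 0 0 0 0 -1'; python3 -m creep '0 0 0 0 0 .04 -1;0 0 0 0 0 0 -1;0 0 0 0 0 0 -1;0 0 0 0 0 0 -1'
```

```text
time: 14.67
tool_pos: [0.5702, -0.1217, 0.2093]
tool_rot: [3.142, 0.0, -1.485]
wrist_force: [0.4, 0.5, -2.8]
gripper_width: 0.0076
grip_force: 40.0
time: 15.0
tool_pos: [0.5702, -0.1217, 0.2088]
tool_rot: [3.142, 0.0, -1.485]
wrist_force: [0.0, -0.6, -3.7]
gripper_width: 0.0076
grip_force: 40.0
```

```bash
python3 -m creep '0 0 0 0 0 .05 -1;0 0 0 0 0 0 -1;0 0 0 0 0 0 -1;0 0 0 0 0 0 -1'; python3 -m creep '0 0 0 0 0 .04 -1;0 0 0 0 0 0 -1;0 0 0 0 0 0 -1;0 0 0 0 0 0 -1'
python3 - <<'E'
from h import *
for _ in range(3): viewer.capture('wrist'); print(observe()['wrist_force'])
E
```

```text
time: 15.33
tool_pos: [0.5702, -0.1217, 0.2085]
tool_rot: [-3.141, -0.0, -1.485]
wrist_force: [0.3, -0.4, -1.9]
gripper_width: 0.0077
grip_force: 40.0
time: 15.67
tool_pos: [0.5703, -0.1217, 0.2083]
tool_rot: [-3.141, -0.0, -1.485]
wrist_force: [-0.5, 0.1, 1.8]
gripper_width: 0.008
grip_force: 40.0
[-1.71331376  1.18409427  1.02108069]
[-0.98817814  0.47521405  2.06329045]
[-2.21192112  0.63506169  2.41391811]
```

It's bearing after 4.4 mm of descent, more than the 3 mm the shaft or head would allow, so it is in the groove. I'll ease off the press and loosen the grip gently.

```bash
python3 -m creep '0 0 0 0 0 -.02 -1;0 0 0 0 0 0 -1;0 0 0 0 0 0 -1' 20; python3 -m creep '0 0 0 0 0 0 -1;0 0 0 0 0 0 -1;0 0 0 0 0 0 -1' 10;  python3 -m creep '0 0 0 0 0 0 -1;0 0 0 0 0 0 -1;0 0 0 0 0 0 -1;0 0 0 0 0 0 -1;0 0 0 0 0 0 -1;0 0 0 0 0 0 -1' 3
python3 - <<'E'
from h import *
cap('side','side4');cap('wrist','w4')
a=cv2.imread('pics/w4.png');b=cv2.imread('pics/side4.png')[145:235,220:340]
cv2.imwrite('pics/v5.png',cv2.convertScaleAbs(np.hstack([cv2.resize(a,(400,300)),cv2.resize(b,(400,300),interpolation=0)]),alpha=1.4))
for _ in range(2): viewer.capture('wrist'); print(observe()['wrist_force'])
E
```

```text
time: 16.07
tool_pos: [0.5702, -0.1216, 0.2082]
tool_rot: [-3.141, -0.0, -1.485]
wrist_force: [-0.6, -0.2, 2.0]
gripper_width: 0.0078
grip_force: 20.0
time: 16.32
tool_pos: [0.5703, -0.1216, 0.2082]
tool_rot: [-3.141, -0.0, -1.485]
wrist_force: [-1.0, -0.6, 2.1]
gripper_width: 0.0076
grip_force: 10.0
time: 16.82
tool_pos: [0.5702, -0.1217, 0.2082]
tool_rot: [-3.141, -0.0, -1.485]
wrist_force: [-0.9, -0.3, 1.8]
gripper_width: 0.0083
grip_force: 3.0
[-1.10512454 -0.55575186  3.00277863]
[-0.91012572  0.45313128  1.97147418]
```

View pics/v5.png

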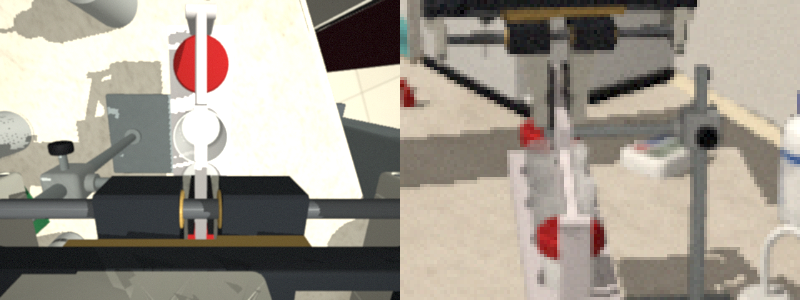

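The wrist and side views show the pin entering the bar at mid-bar, the caddy upright and the lids still in place. Ease off the remaining press, then open slightly.

```bash
python3 -m creep '0 0 0 0 0 -.03 -1;0 0 0 0 0 0 -1;0 0 0 0 0 0 -1;0 0 0 0 0 0 -1' 3; python3 -m creep '0 0 0 0 0 -.03 -1;0 0 0 0 0 0 -1;0 0 0 0 0 0 -1;0 0 0 0 0 0 -1'
```

```text
time: 17.35
tool_pos: [0.5702, -0.1216, 0.2083]
tool_rot: [3.142, 0.0, -1.485]
wrist_force: [0.1, 0.2, 1.1]
gripper_width: 0.0079
grip_force: 3.0
time: 17.68
tool_pos: [0.57, -0.1216, 0.2085]
tool_rot: [3.141, 0.0, -1.485]
wrist_force: [0.5, 0.6, -1.6]
gripper_width: 0.0078
grip_force: 3.0
```

```bash
python3 -m creep '0 0 0 0 0 0 -.79;0 0 0 0 0 0 -.78;0 0 0 0 0 0 -.77;0 0 0 0 0 0 -.76;0 0 0 0 0 0 -.75;0 0 0 0 0 0 -.74;0 0 0 0 0 0 -.72;0 0 0 0 0 0 -.7;0 0 0 0 0 0 -.7;0 0 0 0 0 0 -.7;0 0 0 0 0 0 -.7;0 0 0 0 0 0 -.7'
python3 - <<'E'
from h import *
cap('side','side5');cap('wrist','w5')
a=cv2.imread('pics/w5.png');b=cv2.imread('pics/side5.png')[145:235,220:340]
cv2.imwrite('pics/v6.png',cv2.convertScaleAbs(np.hstack([cv2.resize(a,(400,300)),cv2.resize(b,(400,300),interpolation=0)]),alpha=1.4))
print(observe()['wrist_force'])
E
```

```text
time: 18.68
tool_pos: [0.5701, -0.1216, 0.2087]
tool_rot: [3.141, -0.0, -1.485]
wrist_force: [0.2, -0.6, -0.6]
gripper_width: 0.0132
grip_force: 0.0
[ 0.66128487 -0.41188629 -0.27118733]
```

View pics/v6.png

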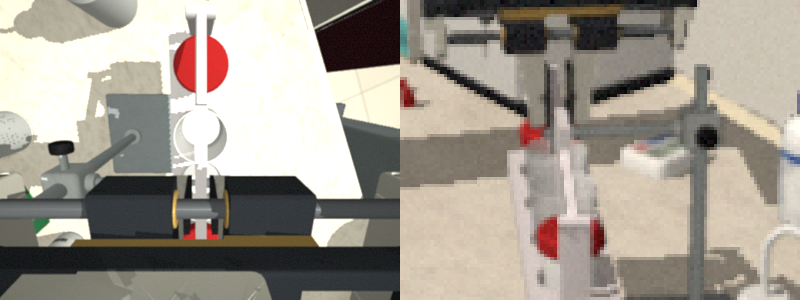

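The fingers are clear of the bar and the caddy hangs without having moved, cups in place. Open a bit more, withdraw straight up, and let it settle.

```bash
python3 -m creep '0 0 0 0 0 0 -.6;0 0 0 0 0 0 -.5;0 0 0 0 0 0 -.45;0 0 0 0 0 0 -.45;0 0 0 0 0 -.1 -.45;0 0 0 0 0 -.3 -.45;0 0 0 0 0 -.5 -.45;0 0 0 0 0 -.6 -.45;0 0 0 0 0 -.8 -.45;0 0 0 0 0 -1 -.45;0 0 0 0 0 -1 -.45;0 0 0 0 0 -1 -.45'; python3 -m creep '0 0 0 0 0 -1.5 -.45;0 0 0 0 0 -1.5 -.45;0 0 0 0 0 -1.5 -.45;0 0 0 0 0 -1.5 -.45;0 0 0 0 0 -1 -.45;0 0 0 0 0 -.5 -.45;0 0 0 0 0 0 -.45;0 0 0 0 0 0 -.45;0 0 0 0 0 0 -.45;0 0 0 0 0 0 -.45;0 0 0 0 0 0 -.45;0 0 0 0 0 0 -.45'
python3 - <<'E'
from h import *
cap('side','side6');cap('wrist','w6')
a=cv2.imread('pics/w6.png');b=cv2.imread('pics/side6.png')[145:235,220:340]
cv2.imwrite('pics/v7.png',cv2.convertScaleAbs(np.hstack([cv2.resize(a,(400,300)),cv2.resize(b,(400,300),interpolation=0)]),alpha=1.4))
p,w=cloud('w6'); m=(w[...,2]>.205)&(w[...,2]<.24)&(abs(w[...,0]-.5707)<.02)&(abs(w[...,1]+.12)<.08);q=w[m]
print(len(q),q.mean(0),np.polyfit(q[:,1],q[:,2],1),np.polyfit(q[:,1],q[:,0],1),q[:,1].min(),q[:,1].max())
E
```

```text
time: 19.78
tool_pos: [0.5703, -0.1217, 0.2633]
tool_rot: [-3.141, -0.0, -1.485]
wrist_force: [-0.7, 0.3, 0.1]
gripper_width: 0.0242
grip_force: 0.0
time: 20.78
tool_pos: [0.5701, -0.1216, 0.3362]
tool_rot: [3.141, 0.0, -1.485]
wrist_force: [-0.1, 1.7, 0.8]
gripper_width: 0.0242
grip_force: 0.0
1252 [ 0.56943579 -0.12772363  0.2195009 ] [0.00349626 0.21994745] [-0.0848585   0.55859736] -0.1850493509397741 -0.05774678436938778
```

View pics/v7.png

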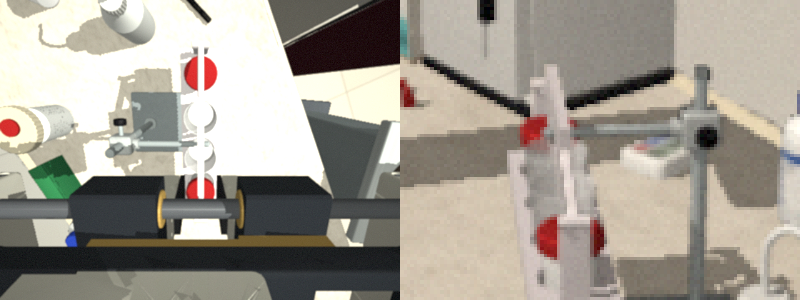

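The caddy hangs level: the bar slopes only 0.2° along its length. All four cups are in their seats, the bar is on the pin at the middle hole, and the gripper is well clear above.

```bash
python3 -c "
from h import *
print(env.hand_in())"
```

```text
the job is handed in; nothing more can be done
None
```

I hung the caddy by its middle hole in the groove of the pin; it is level with all four cups seated, nothing else was touched, and the job was handed in at about 21 s.

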